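# Lock the pod box's L-slot latch

## Task

Lock the lid of the laundry-pod box: with the fingertips or the outside of the fingers, push the orange latch knob along its L-shaped slot to the corner, round the corner, and on to the very end of the slot by the green dot. Do not pinch or lift the knob, leave everything else on the shelf and on the lid where it stands, and finish clear of everything.

Things in the scene. Friction and masses are not known exactly. Their poses are not given: they have to be found in the camera images.
- podbox: White box with grey lid, 240 (x) x 300 (y) x 100 mm high, immovable; place and yaw vary. Origin: centre of underside, z up. On the lid an 8 mm flat steel plate (top z 108 mm; x -30..75, y -62..65 mm, fingers may pass over it) has a 14 mm wide L slot: leg 1 runs 70 mm along the box's +y, leg 2 50 mm along its -x. Red dot before the start, green dot beyond the end.
- knob_mid (a point): Axis of the orange knob at half height, 21 mm above the plate's top. Upright cylinder 24 mm in diameter, from 4 to 38 mm above the plate, on a 10 mm pin in the slot; cannot tip or turn. Sliding takes about 2 N plus slight drag; it stays where left; hard stops at the slot's ends and the corner's outer wall; inner corner rounded (6 mm). Axes as podbox.
- slot_start (a point): Start of the slot's first leg (pin centre), at the plate's top, by the red dot. Axes as podbox.
- slot_corner (a point): Corner of the slot (where the centre lines of both legs meet), at the plate's top. Axes as podbox.
- slot_end (a point): End of the second leg (locked place of the pin's centre), at the plate's top, by the green dot. Axes as podbox.
- latch (a joint): Travel of the knob along the first leg (box +y), m: 0 at slot_start, 0.070 at the corner; stops at -0.002 and 0.072. It starts anywhere from 0 to 0.025.
- latch_cross (a joint): Travel of the knob along the second leg (box -x), m: 0 in the first leg, 0.050 at slot_end; stops at -0.002 and 0.052. The slot's wall keeps it below about 0.002 until the knob is at the corner.
- latch_lift (a joint): How far the knob is pulled up, m: 0 when down. A spring of about 4.5 N (rising 0.15 N per mm) holds it down; it can be pulled up 0.020 and springs back.
- dish: Small round glass dish with a cork bottom, 60 mm across the rim, 26 mm high, loose, standing on the box's lid beside the gate plate (at box-frame x about -70, y about -105 mm). Origin: centre of its underside.
- bins: Stack of two white lidded plastic bins, 312 x 212 mm, 240 mm high, fixed at the right. Origin: centre of the underside.
- lint_cover: Green silicone lint trap cover, 150 x 75 mm, 36 mm high with its tab, lying loose at the left. Origin: centre of the underside.
- caddy: Round stainless steel clothespin caddy, 116 mm across, 90 mm high (pins stick out to about 107 mm), with a hinged wire handle; loose, at the left. Origin: centre of the underside.
- softener: Green bottle with a blue cap, 72 mm in diameter, 190 mm high; loose, at the left. Origin: centre of the underside.
- soda_jar: Glass jar with a metal cap, 76 mm in diameter, 110 mm high; loose, at the near right. Origin: centre of the underside.
Mind the look-alikes: they are no part of the job. Leave any red look-alike of the softener alone.

How it is judged:
By the outcome, as a careful person would: the job done as asked, in the order asked, and still so for the second after the job is handed in, with the robot touching nothing.
It also fails if it takes over 48 s, if anything falls off the work surface, if the arm or the gripper's body presses on something with over 40 N, if the wrist force passes 120 N, or if a joint passes its speed limit or range.

## Robot

A 6-joint arm with a two-finger parallel gripper is mounted at the origin on the work surface. World frame = base frame: x ahead of the robot, y to its left, z up, the work surface at z = 0. Lengths are in mm, angles in rad, forces in N, time in s.
With the tool pointing down it reaches from about 300 to 775 mm from the base axis. Payload 14.6 kg.
Tool frame: the origin (TCP) lies at the very end of the fingers, on their centre line; the grasp point (between the pads) lies 19 mm behind it; z points along the fingers, y is the line along which they close (so a half turn about z gives the same grasp; the last joint's range is limited). The gripper opens to 94 mm and grips with 3 to 60 N. Pads are 16 mm wide; open, the fingers measure 119 mm over their backs; the gripper's body (75 mm by 177 mm) begins 78 mm behind the grasp point.
Start: joints at [1.085, 0.3, 1.521, -0, 1.321, -0.067], TCP at [223.662, 502.458, 175.146] pointing down, gripper open.
Joint ranges: [-3.03, 3.03], [-0.79, 2.21], [0.23, 2.52], [-1.04, 4.18], [0, 3.07], [-2.55, 2.55]. Speed limits (rad/s): [2.22, 2.22, 2.57, 3.14, 3.14, 3.14].

## Interface

Orientations are given as [roll, pitch, yaw] about the fixed x, y, z axes, in that order (R = Rz(yaw) Ry(pitch) Rx(roll)).
In Python, from cell import manip, camera, get_calibration gives the robot as it stands. The module is installed in compiled form; this text tells all that it offers.
- The arm moves only by the tool jog_arm, never from a script. Its argument "plan" is one flat list of numbers, 6 for each row, row after row: the shift along the world's x, y, z in m, then the turn, a rotation vector about the world's x, y, z in degrees. A call has 1 to 20 rows; each row is the pose to reach, as a shift and turn from the pose commanded when the call began; what a row does not reach only later rows make up. A row lasts 1/10 s, in which the tool goes at most 50 mm and 8.59 degrees, less where a joint would pass 70% of its speed; a pose out of reach is approached as far as the arm can. A call with a gripper value outside its range is refused whole. "claw" is the finger opening in m, from 0 to 0.094, set as the call begins (left out, the last holds). The fingers move at their own pace and stop on an object; "force" is the grip in N (left out, the last holds). Time passes only in rows, so rows that repeat a pose let the fingers close. It gives the time, the measured TCP pose, the force, the opening and the grip force at its end, in the units of the state.
- manip.read_state(): the state, without advancing time (a new reading comes with each control period).
- camera(name): name is "scene" or "top" or "wrist"; returns (picture, depth): 384x512x3 uint8, red, green, blue; 384x512 float32, mm along the optical axis (not along the pixel's ray), 0 where there is no reading.
- get_calibration(name): a dict with "fx", "fy", "cx", "cy" (pixels), "k1" (the pictures are not rectified: a ray, as slopes to the right and down, at radius r is drawn at 1 + k1 r^2 times it, then the intrinsics apply), "origin" and "attitude" of the camera in the world. Camera axes: x right, y down, z forward; pixel columns grow to the right and rows downward; lengths in mm; the calibration is good to about 2 mm. A picture is of the moment at which its call begins: read the wrist's pose just before it. get_calibration takes no time and is no camera call; for the wrist camera it gives the pose at the moment of the call.
- manip.sign_off(): hands the job in; it is judged then, once.
The state is a dict: "clock": time; "joints": joint angles; "qd": joint speeds; "effort": joint torques, N m; "eef_pos": TCP position; "eef_rot": TCP orientation; "wrist_force": force on the tool from outside, world axes, zero at the start; "moment": the same for the moment, N m; "finger_gap": finger opening in mm; "finger_force": force on a finger pad.
Only numpy, scipy, OpenCV 4.12 (cv2) and the standard library are available. Lean on these libraries where they do the work, as an engineer would, in place of code of your own. Each camera call takes 0.05 s, during which the arm holds its last target. There are 200 camera calls.

## Working session

There is one attempt and no reset: what is moved stays moved. The work goes in short steps, Python scripts to look and compute and a tool call to move; the robot and the scene stay as the last step left them, time stands still between calls to the robot, and variables do not carry over. Pictures are saved under pics/ and viewed, at most 10 in all, crops included, and the job is handed in when it is done.

Besides the shell and the picture viewer there is one more tool, called after "Request:" by a JSON object that holds its "api" and its "payload", one argument or row to a line. jog_arm: Moves the arm, as the interface text tells. Its arguments: {"type":"object","properties":{"plan":{"type":"array"},"claw":{"type":"number"},"force":{"type":"number"}},"required":["plan"]}

```bash
mkdir -p pics; cat > h.py <<'E'
import numpy as np, cv2
from scipy.spatial.transform import Rotation as R
from cell import manip, camera, get_calibration
def rot(c):
    a=np.array(c["attitude"],float)
    if a.shape==(3,3): return a
    return R.from_euler('xyz',a).as_matrix() if a.size==3 else R.from_quat(a).as_matrix()
def ray(c,u,v):
    K=np.array([[c["fx"],0,c["cx"]],[0,c["fy"],c["cy"]],[0,0,1]],float)
    p=cv2.undistortPoints(np.array([[[u,v]]],float),K,np.array([c["k1"],0,0,0.]))[0,0]
    return np.array([p[0],p[1],1.])
def onplane(c,u,v,z):
    o=np.array(c["origin"],float); d=rot(c)@ray(c,u,v)
    return o+d*(z-o[2])/d[2]
def bydepth(c,u,v,d): return np.array(c["origin"])+rot(c)@ray(c,u,v)*d
def save(n,im): cv2.imwrite(n,im[:,:,::-1])
E
python3 - <<'E'
from h import *
for n in("scene","top"):
    print(n,get_calibration(n)); p,d=camera(n); save(f"pics/{n}.png",p); np.savez(n+".npz",p=p,d=d)
a=cv2.imread("pics/scene.png");b=cv2.imread("pics/top.png")
cv2.imwrite("pics/both.png",cv2.resize(np.vstack([a,b]),(400*1,600)))
print(manip.read_state())
E
```

```text
scene {'fx': 484.7664808568863, 'fy': 484.7664808568863, 'cx': 255.93636501753141, 'cy': 195.25865942563166, 'k1': -0.034542477025976175, 'origin': array([1844.51044017, -293.4884636 , 1245.10695702]), 'attitude': array([-2.26092004, -0.01148367,  1.35025198])}
top {'fx': 390.78227533404475, 'fy': 390.78227533404475, 'cx': 250.99535590133414, 'cy': 197.0615388434476, 'k1': -0.07815553213322735, 'origin': array([ 382.80921702,   21.41942654, 1220.80471497]), 'attitude': array([-3.05638402,  0.00735174, -1.57286915])}
{'clock': 0.1, 'joints': array([ 1.08545753e+00,  3.00435700e-01,  1.52146410e+00,  7.45591467e-06,
        1.32067592e+00, -6.65916028e-02]), 'qd': array([-2.02068069e-04, -8.67229049e-05, -1.40489994e-03, -1.75620554e-03,
        1.11284429e-03, -1.68421987e-04]), 'effort': array([-5.46117519e-05, -5.32640147e+01, -3.53289878e+01,  7.09247170e-02,
        2.33915064e-02, -1.35297710e-04]), 'eef_pos': array([223.52482002, 502.27142552, 174.65523903]), 'eef_rot': array([-3.14061224e+00, -7.26220492e-05,  2.72284358e+00]), 'wrist_force': array([ 0.66052068, -0.1225806 , -0.31229175]), 'moment': array([ 0.03228168, -0.04922675,  0.0238742 ]), 'finger_force': 0.0, 'finger_gap': 94.25378912095934}
```

View pics/top.png

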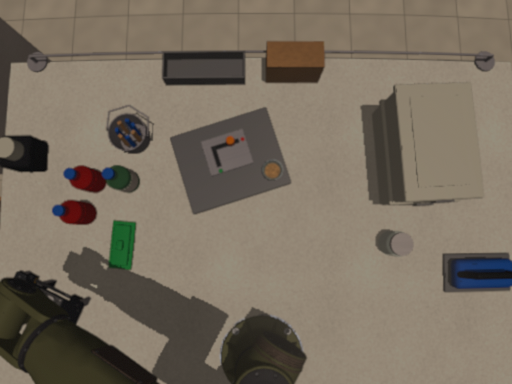

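View pics/scene.png

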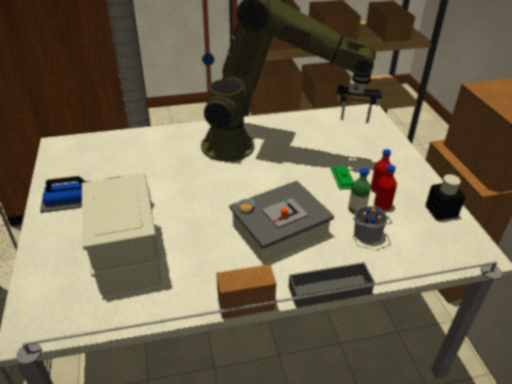

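The top view shows the orange knob at about (231,141), the red dot at (243,139), the slot's corner at about (215,150), the green dot at (220,170) and the dish at (272,170). Only the orange knob fits the description. The possible mix-ups are the red dot (243,139), the cork dish (272,170) and the orange clothespins in the caddy (128,130). I'll check with a close crop and measure.

```bash
python3 - <<'E'
from h import *
z=np.load("top.npz");p,d=z["p"],z["d"];c=get_calibration("top")
save("pics/crop.png",cv2.resize(p[100:220,160:300],None,fx=5,fy=5,interpolation=cv2.INTER_CUBIC)[:600,:700])
hsv=cv2.cvtColor(p,cv2.COLOR_RGB2HSV).astype(int)
H,S,V=hsv[...,0],hsv[...,1],hsv[...,2]
box=np.zeros(H.shape,bool);box[105:215,168:295]=1
def cen(m,h,n):
    k,l,s,ce=cv2.connectedComponentsWithStats((m&box).astype(np.uint8))
    for i in range(1,k):
        if s[i,4]>=4: print(n,ce[i].round(1),s[i],onplane(c,*ce[i],h).round(1))
cen((H>=6)&(H<=16)&(S>190),138,"orange top")
cen(((H<=5)|(H>174))&(S>150),108,"red")
cen((H>40)&(H<85)&(S>80),108,"green")
# lid by depth
pts=np.array([[*bydepth(c,u,v,d[v,u])] for v in range(100,220) for u in range(160,300) if d[v,u]>0])
m=(pts[:,2]>85)&(pts[:,2]<125)
r=cv2.minAreaRect(pts[m][:,:2].astype(np.float32)); print(r, pts[m][:,2].mean())
E
```

```text
orange top [229.8 140.5] [227 137   7   8  48] [635.7  88.7 138. ]
red [242.  138.5] [241 138   3   2   6] [648.5  55.1 108. ]
green [220.2 170.5] [219 169   3   4  10] [554.9 117.9 108. ]
((588.1129150390625, 92.18892669677734), (241.62757873535156, 298.5661315917969), 17.801673889160156) 100.28744663030209
```

View pics/crop.png

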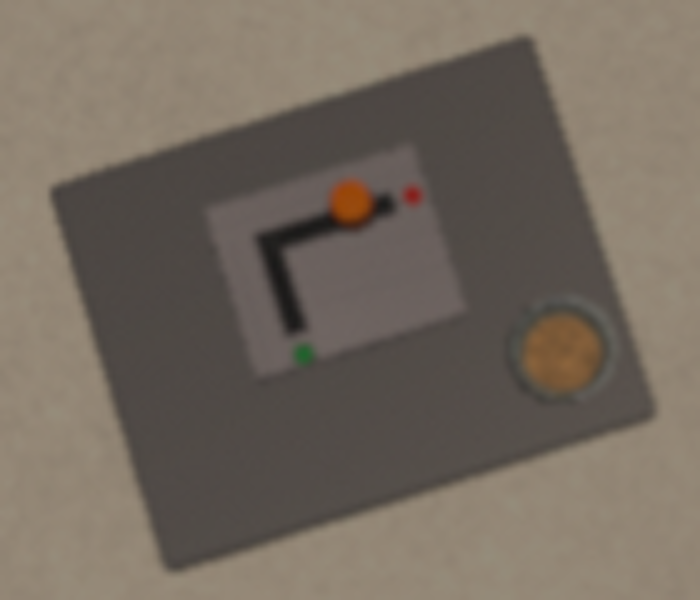

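The crop confirms the choice: the knob is the orange disc at crop (351,203), on leg 1 between the red dot (413,196) and the corner (270,242), with the green dot at (304,355). The box centre is about (588,92) at a yaw of 17.8°. In the box frame, the knob is about (45,-18), the corner (45,35) and the end (-5,35). I'll move to a hover behind the knob with the fingers closed.

Request:
{"api": "jog_arm", "payload": {
  "plan": [0,0,0.04,0,0,0,0,0,0.08,0,0,0,0.03,-0.03,0.1,0,0,-3,0.06,-0.06,0.1,0,0,-6,0.09,-0.09,0.1,0,0,-9,0.12,-0.12,0.1,0,0,-12,0.15,-0.15,0.1,0,0,-16,0.18,-0.18,0.1,0,0,-20,0.21,-0.21,0.1,0,0,-24,0.24,-0.24,0.1,0,0,-28,0.27,-0.27,0.1,0,0,-32,0.3,-0.3,0.1,0,0,-36,0.33,-0.34,0.1,0,0,-40,0.36,-0.37,0.1,0,0,-43,0.39,-0.41,0.1,0,0,-46,0.41,-0.435,0.1,0,0,-48,0.4235,-0.4475,0.1,0,0,-48.2,0.4235,-0.4475,0.1,0,0,-48.2,0.4235,-0.4475,0.1,0,0,-48.2,0.4235,-0.4475,0.1,0,0,-48.2],
  "claw": 0,
  "force": 20
}}

```text
clock: 2.1
eef_pos: [646.7, 55.9, 275.3]
eef_rot: [-3.142, -0.0, 1.883]
wrist_force: [-0.1, 0.7, 0.4]
finger_gap: 0.4
finger_force: 0.0
```

```bash
python3 - <<'E'
from h import *
c=get_calibration("wrist");print(c);p,d=camera("wrist"); save("pics/w1.png",p)
s=manip.read_state();print(s["clock"],s["eef_pos"],s["eef_rot"],s["finger_gap"])
hsv=cv2.cvtColor(p,cv2.COLOR_RGB2HSV).astype(int)
H,S,V=hsv[...,0],hsv[...,1],hsv[...,2]
def cen(m,h,n):
    k,l,st,ce=cv2.connectedComponentsWithStats(m.astype(np.uint8))
    for i in range(1,k):
        if st[i,4]>=40: print(n,ce[i].round(1),st[i],onplane(c,*ce[i],h).round(1))
cen((H>=6)&(H<=16)&(S>190),140,"orange")
cen(((H<=5)|(H>174))&(S>150),108,"red")
cen((H>40)&(H<85)&(S>80),108,"green")
E
```

```text
{'fx': 310.5246953358623, 'fy': 310.5246953358623, 'cx': 254.19001612435218, 'cy': 198.44149525438428, 'k1': -0.06804950376767872, 'origin': array([621.79784656, 130.38254418, 484.88478527]), 'attitude': array([ 2.87106290e+00, -8.06101381e-04,  3.12289600e-01])}
2.15 [646.6715157   55.92041682 275.473359  ] [3.14130339e+00 1.17560012e-05 1.88275540e+00] 0.49706077974462426
orange [256.3 151.9] [247 140  20  24 326] [637.3  91.1 140. ]
red [256.2 178.1] [253 174   8   9  50] [648.5  56.6 108. ]
green [197.3 104.4] [193 100  10  10  74] [555.6 119.3 108. ]
```

View pics/w1.png

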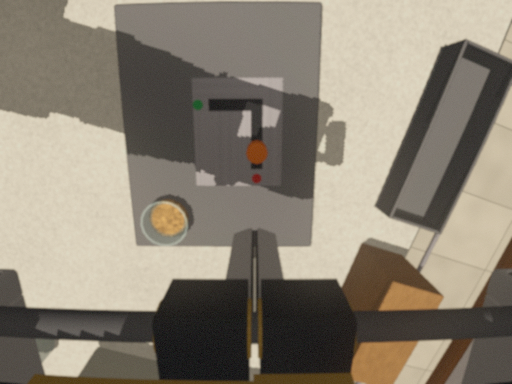

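The wrist view shows the knob at (257,152), the red dot at (256,178), the green dot at (198,104) and the corner at about (257,104). The fingers are behind the red dot, on leg 1's line, and the dish at (168,220) is well clear. I'll descend and push along leg 1.

Request:
{"api": "jog_arm", "payload": {
  "plan": [0,0,-0.04,0,0,0,0,0,-0.08,0,0,0,0,0,-0.12,0,0,0,0,0,-0.145,0,0,0,0,0,-0.155,0,0,0,0,0,-0.155,0,0,0,-0.0015,0.0048,-0.155,0,0,0,-0.0031,0.0095,-0.155,0,0,0,-0.0046,0.0143,-0.155,0,0,0,-0.0061,0.019,-0.155,0,0,0,-0.0077,0.0238,-0.155,0,0,0,-0.0092,0.0285,-0.155,0,0,0,-0.0107,0.0333,-0.155,0,0,0,-0.0123,0.038,-0.155,0,0,0,-0.0138,0.0428,-0.155,0,0,0,-0.0154,0.0476,-0.155,0,0,0,-0.0169,0.0523,-0.155,0,0,0,-0.0169,0.0523,-0.155,0,0,0]
}}

```text
clock: 3.95
eef_pos: [630.1, 107.9, 120.2]
eef_rot: [-3.142, -0.0, 1.882]
wrist_force: [0.6, 0.9, -0.0]
finger_gap: 0.3
finger_force: 0.0
```

```bash
cat > look.py <<'E'
from h import *
import sys
s=manip.read_state();print(s["clock"],s["eef_pos"].round(1),s["wrist_force"].round(1))
for n in ("wrist","top"):
    c=get_calibration(n);p,d=camera(n); save(f"pics/{n}_{sys.argv[1]}.png",p)
    hsv=cv2.cvtColor(p,cv2.COLOR_RGB2HSV).astype(int);H,S,V=hsv[...,0],hsv[...,1],hsv[...,2]
    k,l,st,ce=cv2.connectedComponentsWithStats(((H>=6)&(H<=16)&(S>190)).astype(np.uint8))
    for i in range(1,k):
        P=onplane(c,*ce[i],140)
        if st[i,4]>=10 and np.hypot(*(P[:2]-[620,110]))<70:
            q=P[:2]-[620.7,139.5]
            print(n,ce[i].round(1),st[i],P.round(1),"along+y from corner",(q@[-.307,.951]).round(1),"x",(q@[.951,.307]).round(1))
E
python3 look.py a
```

```text
3.95 [630.1 107.9 120.2] [ 0.6  0.9 -0. ]
```

View pics/wrist_a.png

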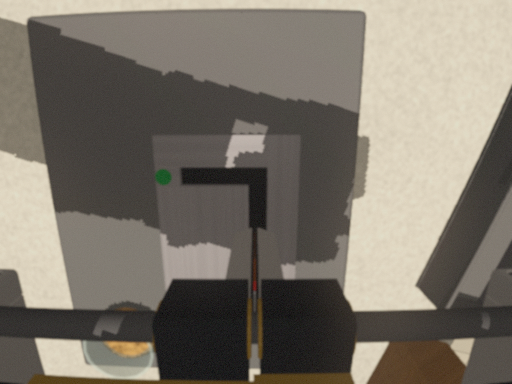

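```bash
python3 - <<'E'
from h import *
c=get_calibration("wrist");Rm=rot(c);o=np.array(c["origin"])
K=np.array([[c["fx"],0,c["cx"]],[0,c["fy"],c["cy"]],[0,0,1]])
P=np.array([[630.1,107.9,120],[630.1,107.9,170],[624,127,145],[636.5,90,145],[620.7,139.5,108],[648.5,56,108]])
q=cv2.projectPoints((Rm.T@(P-o).T).T.copy(),np.zeros(3),np.zeros(3),K,np.array([c["k1"],0,0,0.]))[0][:,0]
print(o,q.round(1))
p=cv2.imread("pics/wrist_a.png")
a=cv2.resize(p[150:330,160:360],None,fx=4*.75,fy=4*.75,interpolation=cv2.INTER_CUBIC)
t=cv2.imread("pics/top_a.png")[100:220,160:300]
t=cv2.resize(t,None,fx=4.5,fy=4.5)
a=cv2.resize(a,None,fx=.5,fy=.5); a=np.clip(a.astype(float)*1.5,0,255).astype(np.uint8)
W=np.zeros((540,630+300,3),np.uint8);W[:540,:630]=t;W[:270,630:]=a
cv2.imwrite("pics/cmp.png",cv2.resize(W,(800,464)))
E
```

```text
[605.46689757 181.84938401 329.747111  ] [[255.1 224.9]
 [255.4 255.8]
 [255.3 208.7]
 [256.1 265.2]
 [256.  176.5]
 [257.  283.8]]
```

View pics/cmp.png

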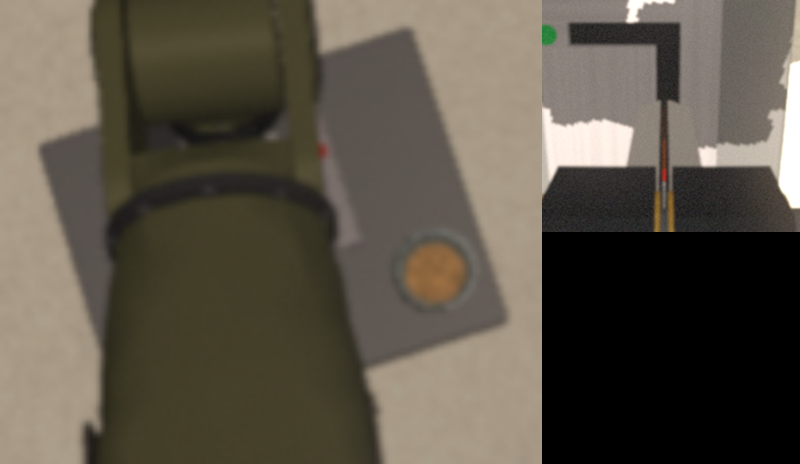

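The knob isn't visible ahead of the fingers. I can only see an orange-red streak in the slit between them at about (256,275). I'll rise straight up and look again.

Request:
{"api": "jog_arm", "payload": {
  "plan": [0,0,0.03,0,0,0,0,0,0.07,0,0,0,0,0,0.11,0,0,0,0,0,0.15,0,0,0,-0.016,0.05,0.155,0,0,0,0,0,0.155,0,0,0,0.0169,-0.0523,0.155,0,0,0,0.0169,-0.0523,0.155,0,0,0,0.0169,-0.0523,0.155,0,0,0]
}}

```text
clock: 4.95
eef_pos: [647.4, 53.6, 274.8]
eef_rot: [-3.141, -0.0, 1.879]
wrist_force: [0.4, 0.4, -0.8]
finger_gap: 0.3
finger_force: 0.0
```

```bash
python3 look.py b
```

```text
4.95 [647.4  53.6 274.8] [ 0.4  0.4 -0.8]
wrist [256.3 149.8] [247 139  20  23 326] [637.3  91.1 140. ] along+y from corner -51.1 x 0.9
```

View pics/wrist_b.png

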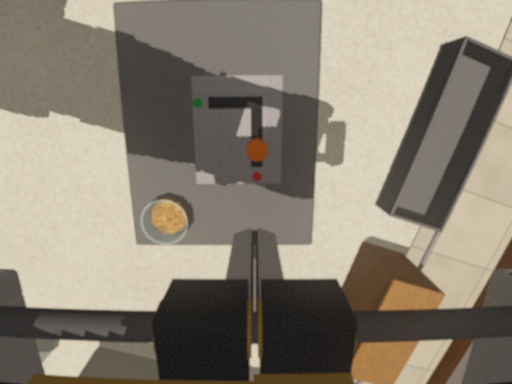

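The knob is unmoved at (256,150), so the finger must have crossed over it. I'll go down again, wait there, check, and then push in short steps.

Request:
{"api": "jog_arm", "payload": {
  "plan": [0,0,-0.03,0,0,0,0,0,-0.06,0,0,0,0,0,-0.09,0,0,0,0,0,-0.12,0,0,0,0,0,-0.14,0,0,0,0,0,-0.155,0,0,0,0,0,-0.155,0,0,0,0,0,-0.155,0,0,0,0,0,-0.155,0,0,0]
}}

```text
clock: 5.95
eef_pos: [647.8, 55.2, 121.7]
eef_rot: [3.139, 0.001, 1.882]
wrist_force: [0.1, -0.2, 0.4]
finger_gap: 0.7
finger_force: 0.0
```

```bash
python3 look.py c
```

```text
5.95 [647.8  55.2 121.7] [ 0.1 -0.2  0.4]
wrist [256.8 179.4] [ 239  157   37   45 1200] [637.1  91.6 140. ] along+y from corner -50.6 x 0.9
```

View pics/wrist_c.png

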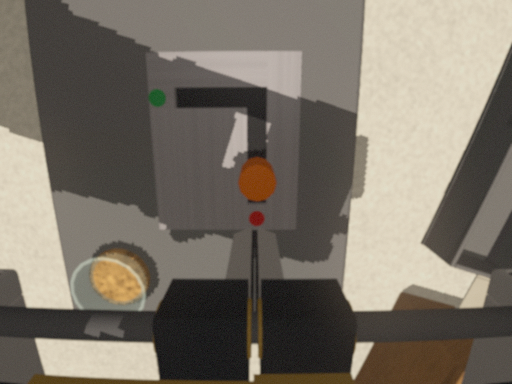

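The fingers (tip at (255,231)) are now down behind the knob at (257,180). I'll push in short steps.

Request:
{"api": "jog_arm", "payload": {
  "plan": [-0.0012,0.0038,0,0,0,0,-0.0025,0.0076,0,0,0,0,-0.0037,0.0114,0,0,0,0,-0.0049,0.0152,0,0,0,0,-0.0061,0.019,0,0,0,0,-0.0074,0.0228,0,0,0,0,-0.0086,0.0266,0,0,0,0,-0.0086,0.0266,0,0,0,0]
}}

```text
clock: 6.85
eef_pos: [638.4, 82.1, 120.2]
eef_rot: [3.142, -0.0, 1.882]
wrist_force: [0.3, -0.3, -1.0]
finger_gap: 0.2
finger_force: 0.0
```

```bash
python3 look.py d
```

```text
6.85 [638.4  82.1 120.2] [ 0.3 -0.3 -1. ]
wrist [257.9 214.7] [241 197  35  35 893] [635.5  97.  140. ] along+y from corner -45.0 x 1.0
```

```bash
python3 - <<'E'
from h import *
c=get_calibration("wrist");p,d=camera("wrist")
hsv=cv2.cvtColor(p,cv2.COLOR_RGB2HSV).astype(int);H,S=hsv[...,0],hsv[...,1]
m=((H>=6)&(H<=16)&(S>150))
for r in range(190,290,4):
    x=np.where(m[r,200:310])[0]+200
    if len(x):
        k=d[r,x]; P=np.array([bydepth(c,u,r,z) for u,z in zip(x,k) if z>0])
        q=P[:,:2]-[620.7,139.5]
        print(r,x.min(),x.max(),"t",(q@[-.307,.951]).mean().round(1),"x",(q@[.951,.307]).min().round(1),(q@[.951,.307]).max().round(1),"z",P[:,2].mean().round(1))
for r in (200,215,225,232,236,240,250,260): print(r,d[r,240:272:4].round(), p[r,240:272:8].tolist())
E
```

```text
198 249 265 t -40.7 x -5.3 6.3 z 117.2
202 246 269 t -41.0 x -7.2 9.1 z 126.1
206 243 271 t -41.5 x -9.3 10.2 z 133.9
210 243 272 t -41.7 x -8.9 10.5 z 141.9
214 242 273 t -43.4 x -9.4 10.8 z 145.0
218 241 274 t -45.8 x -9.9 11.1 z 145.6
222 240 275 t -48.4 x -10.6 11.7 z 145.7
226 240 275 t -51.0 x -10.4 11.7 z 145.9
230 253 275 t -53.1 x -2.1 11.8 z 147.4
250 255 255 t -52.1 x -1.0 -1.0 z 179.1
200 [230. 230. 219. 215. 213. 213. 216. 223.] [[94, 87, 85], [108, 57, 30], [113, 57, 18], [109, 48, 0]]
215 [234. 195. 193. 193. 195. 194. 194. 194.] [[98, 74, 68], [134, 65, 7], [131, 64, 11], [134, 63, 16]]
225 [197. 195. 195. 196. 196. 196. 196. 196.] [[119, 65, 36], [130, 62, 0], [133, 64, 15], [132, 62, 17]]
232 [184. 184. 184. 188. 188. 184. 185. 184.] [[93, 87, 78], [96, 89, 84], [44, 39, 34], [92, 85, 77]]
236 [178. 179. 178. 182. 182. 178. 178. 177.] [[93, 88, 78], [90, 85, 75], [50, 43, 38], [95, 91, 82]]
240 [171. 173. 172. 175. 176. 172. 172. 173.] [[94, 87, 80], [95, 91, 81], [46, 39, 33], [94, 86, 82]]
250 [161. 159. 161. 164. 162. 159. 159. 161.] [[93, 85, 77], [96, 88, 79], [44, 38, 37], [94, 87, 82]]
260 [150. 149. 149. 153. 153. 149. 149. 149.] [[95, 89, 82], [96, 90, 82], [56, 46, 41], [93, 86, 79]]
```

```bash
python3 - <<'E'
from h import *
s=manip.read_state();c=get_calibration("wrist");p,d=camera("wrist");print(s["eef_pos"])
for r in range(226,282,4):
  print(r,[ (lambda P:(((P[:2]-[620.7,139.5])@[-.307,.951]).round(1),((P[:2]-[620.7,139.5])@[.951,.307]).round(1),P[2].round(1)))(bydepth(c,u,r,d[r,u])) for u in (232,238,244,255,264,272,280)])
E
```

```text
[638.58779533  81.48270757 120.14901909]
226 [(np.float64(-65.2), np.float64(-18.2), np.float64(108.3)), (np.float64(-65.4), np.float64(-13.7), np.float64(107.8)), (np.float64(-50.7), np.float64(-7.8), np.float64(147.0)), (np.float64(-51.2), np.float64(-0.9), np.float64(145.9)), (np.float64(-51.0), np.float64(4.8), np.float64(146.3)), (np.float64(-50.9), np.float64(9.8), np.float64(146.7)), (np.float64(-66.0), np.float64(18.4), np.float64(106.6))]
230 [(np.float64(-68.4), np.float64(-18.3), np.float64(108.5)), (np.float64(-68.8), np.float64(-13.8), np.float64(107.5)), (np.float64(-51.0), np.float64(-7.6), np.float64(153.2)), (np.float64(-52.2), np.float64(-0.9), np.float64(150.0)), (np.float64(-50.1), np.float64(4.5), np.float64(155.5)), (np.float64(-54.2), np.float64(9.9), np.float64(145.0)), (np.float64(-68.2), np.float64(18.2), np.float64(109.2))]
234 [(np.float64(-71.8), np.float64(-18.4), np.float64(108.2)), (np.float64(-50.9), np.float64(-10.9), np.float64(160.0)), (np.float64(-50.5), np.float64(-7.4), np.float64(160.8)), (np.float64(-52.2), np.float64(-0.9), np.float64(156.7))
[... 3983 characters left out ...]
3)), (np.float64(-50.8), np.float64(-6.0), np.float64(207.0)), (np.float64(-53.1), np.float64(-1.1), np.float64(203.0)), (np.float64(-50.4), np.float64(2.9), np.float64(207.7)), (np.float64(-50.3), np.float64(6.3), np.float64(208.0)), (np.float64(-50.5), np.float64(9.9), np.float64(207.7))]
278 [(np.float64(-50.8), np.float64(-11.0), np.float64(210.5)), (np.float64(-50.3), np.float64(-8.4), np.float64(211.3)), (np.float64(-50.4), np.float64(-5.8), np.float64(211.1)), (np.float64(-55.2), np.float64(-1.1), np.float64(202.9)), (np.float64(-50.6), np.float64(2.8), np.float64(210.8)), (np.float64(-50.1), np.float64(6.1), np.float64(211.8)), (np.float64(-50.6), np.float64(9.6), np.float64(210.9))]
```

By depth, the finger's front face ends at about z 150 while the TCP reads 120. The real fingertips sit about 30 mm above the reported TCP, so they glided over the knob's top at 146. I'll back off, then measure the tip before going lower.

Request:
{"api": "jog_arm", "payload": {
  "plan": [0.003,-0.01,0,0,0,0,0.006,-0.019,0,0,0,0,0.0086,-0.0266,0,0,0,0,0.0086,-0.0266,-0.005,0,0,0,0.0086,-0.0266,-0.01,0,0,0,0.0086,-0.0266,-0.01,0,0,0,0.0086,-0.0266,-0.01,0,0,0]
}}

```text
clock: 7.75
eef_pos: [647.0, 55.2, 109.9]
eef_rot: [-3.141, -0.0, 1.882]
wrist_force: [0.2, -0.2, -0.1]
finger_gap: 0.2
finger_force: 0.0
```

```bash
cat > tip.py <<'E'
from h import *
s=manip.read_state();c=get_calibration("wrist");p,d=camera("wrist");print(s["clock"],s["eef_pos"].round(1),s["wrist_force"].round(1))
T=((s["eef_pos"][:2]-[620.7,139.5])@[-.307,.951])
X=((s["eef_pos"][:2]-[620.7,139.5])@[.951,.307])
print("tcp t,x",T.round(1),X.round(1))
for u in (246,264):
  L=[]
  for r in range(190,275):
    if d[r,u]>0:
      P=bydepth(c,u,r,d[r,u]); t=(P[:2]-[620.7,139.5])@[-.307,.951]
      L.append((r,round(t,1),round(P[2],1)))
  f=[l for l in L if abs(l[1]-T-10)<3 and l[2]>s["eef_pos"][2]-10]
  print(u,f[:3])
hsv=cv2.cvtColor(p,cv2.COLOR_RGB2HSV).astype(int);m=((hsv[...,0]>=6)&(hsv[...,0]<=16)&(hsv[...,1]>170))
v,u=np.where(m); k=d[v,u]; P=np.array([bydepth(c,a,b,z) for a,b,z in zip(u,v,k) if z>0])
q=P[:,:2]-[620.7,139.5]; t=q@[-.307,.951]; x=q@[.951,.307]
g=(np.abs(P[:,2]-128)<25)&(abs(x)<80)&(t>-85)&(t<30)
if g.sum(): print("knob front t",np.percentile(t[g],98).round(1),"x range",np.percentile(x[g],[2,98]).round(1),"t min",np.percentile(t[g],2).round(1),"n",g.sum(),"z",P[g,2].max().round(1))
E
python3 tip.py
```

```text
7.75 [647.   55.2 109.9] [ 0.2 -0.2 -0.1]
tcp t,x -88.2 -0.8
246 [(209, np.float64(-76.1), np.float64(108.1)), (210, np.float64(-76.9), np.float64(107.9)), (211, np.float64(-77.6), np.float64(108.2))]
264 [(206, np.float64(-75.6), np.float64(102.5)), (207, np.float64(-76.3), np.float64(102.7)), (208, np.float64(-76.3), np.float64(105.2))]
knob front t -39.9 x range [-9.  10.6] t min -61.3 n 1397 z 148.2
```

```bash
python3 - <<'E'
from h import *
c=get_calibration("wrist");p,d=camera("wrist")
for u in (246,264):
  print([(r,*(lambda P:(float(((P[:2]-[620.7,139.5])@[-.307,.951]).round(1)),float(P[2].round(1))))(bydepth(c,u,r,d[r,u]))) for r in range(220,242,2)])
E
```

```text
[(220, -84.5, 108.2), (222, -86.1, 107.9), (224, -87.7, 107.8), (226, -89.1, 108.1), (228, -90.7, 108.2), (230, -77.6, 145.8), (232, -78.2, 147.3), (234, -78.5, 149.7), (236, -77.7, 154.8), (238, -77.8, 157.6), (240, -78.1, 159.6)]
[(220, -84.2, 109.0), (222, -85.9, 108.7), (224, -87.5, 108.4), (226, -88.9, 108.9), (228, -90.4, 108.8), (230, -77.7, 145.5), (232, -78.0, 148.0), (234, -77.9, 151.3), (236, -78.0, 154.1), (238, -78.2, 156.6), (240, -77.9, 160.2)]
```

The real tips are about 34 mm above the reported TCP. I'll lower the reading to 86, which puts the tips at about 120, and push 28 mm.

Request:
{"api": "jog_arm", "payload": {
  "plan": [0,0,-0.006,0,0,0,0,0,-0.012,0,0,0,0,0,-0.018,0,0,0,0,0,-0.022,0,0,0,0,0,-0.022,0,0,0]
}}

```text
clock: 8.35
eef_pos: [646.8, 54.9, 87.2]
eef_rot: [-3.14, -0.0, 1.881]
wrist_force: [-0.7, 0.6, -0.0]
finger_gap: 0.5
finger_force: 0.0
```

```bash
python3 tip.py; python3 - <<'E'
from h import *
c=get_calibration("wrist");p,d=camera("wrist")
for u in (246,264):
  print([(r,*(lambda P:(float(((P[:2]-[620.7,139.5])@[-.307,.951]).round(1)),float(P[2].round(1))))(bydepth(c,u,r,d[r,u]))) for r in range(222,236,2)])
E
```

```text
8.35 [646.8  54.9  87.2] [-0.7  0.6 -0. ]
tcp t,x -88.4 -1.1
246 [(219, np.float64(-76.2), np.float64(107.3)), (220, np.float64(-76.8), np.float64(107.6)), (221, np.float64(-77.2), np.float64(108.5))]
264 [(219, np.float64(-76.3), np.float64(107.1)), (220, np.float64(-76.2), np.float64(109.5)), (221, np.float64(-77.6), np.float64(107.2))]
knob front t -40.0 x range [-8.9 10.8] t min -61.1 n 1846 z 147.9
[(222, -78.3, 108.0), (224, -79.6, 108.3), (226, -80.3, 110.1), (228, -82.3, 108.4), (230, -77.9, 123.2), (232, -78.0, 126.3), (234, -78.2, 128.9)]
[(222, -78.2, 108.2), (224, -79.7, 107.9), (226, -80.9, 108.4), (228, -82.5, 107.9), (230, -78.4, 122.0), (232, -78.1, 126.1), (234, -78.3, 128.7)]
```

The tips are now at about 122, overlapping the knob by 24 mm. I'll push 40 mm along leg 1.

Request:
{"api": "jog_arm", "payload": {
  "plan": [-0.0012,0.0038,0,0,0,0,-0.0025,0.0076,0,0,0,0,-0.0037,0.0114,0,0,0,0,-0.0049,0.0152,0,0,0,0,-0.0061,0.019,0,0,0,0,-0.0074,0.0228,0,0,0,0,-0.0086,0.0266,0,0,0,0,-0.0098,0.0304,0,0,0,0,-0.011,0.0342,0,0,0,0,-0.0123,0.038,0,0,0,0,-0.0123,0.038,0,0,0,0]
}}

```text
clock: 9.55
eef_pos: [634.7, 93.6, 88.1]
eef_rot: [-3.142, -0.0, 1.882]
wrist_force: [0.4, 0.3, 0.1]
finger_gap: 0.6
finger_force: 0.0
```

```bash
python3 tip.py
```

```text
9.55 [634.7  93.6  88.1] [0.4 0.3 0.1]
tcp t,x -47.9 -0.8
246 [(241, np.float64(-37.7), np.float64(139.4)), (242, np.float64(-37.6), np.float64(140.9)), (243, np.float64(-37.7), np.float64(142.0))]
264 [(241, np.float64(-35.1), np.float64(145.2)), (242, np.float64(-35.0), np.float64(146.9)), (243, np.float64(-35.7), np.float64(146.5))]
knob front t -13.8 x range [-9.3 10.6] t min -35.0 n 1871 z 148.0
```

The push works: the knob's axis is at about t=-25.5. Next is another 24 mm.

Request:
{"api": "jog_arm", "payload": {
  "plan": [-0.0012,0.0038,0,0,0,0,-0.0025,0.0076,0,0,0,0,-0.0037,0.0114,0,0,0,0,-0.0049,0.0152,0,0,0,0,-0.0061,0.019,0,0,0,0,-0.0074,0.0228,0,0,0,0,-0.0074,0.0228,0,0,0,0]
}}

```text
clock: 10.3
eef_pos: [627.2, 116.4, 88.1]
eef_rot: [-3.141, -0.0, 1.882]
wrist_force: [0.1, 0.4, -0.7]
finger_gap: 0.5
finger_force: 0.0
```

```bash
python3 tip.py
```

```text
10.3 [627.2 116.4  88.1] [ 0.1  0.4 -0.7]
tcp t,x -23.9 -0.9
246 [(241, np.float64(-13.8), np.float64(139.0)), (242, np.float64(-13.8), np.float64(140.4)), (243, np.float64(-13.2), np.float64(143.2))]
264 [(241, np.float64(-11.4), np.float64(144.7)), (242, np.float64(-11.3), np.float64(146.1)), (243, np.float64(-12.5), np.float64(144.7))]
knob front t 10.2 x range [-9.3 10.8] t min -11.0 n 1882 z 147.9
```

Request:
{"api": "jog_arm", "payload": {
  "plan": [-0.0003,0.001,0,0,0,0,-0.0006,0.0019,0,0,0,0,-0.0006,0.0019,0,0,0,0]
}}

```text
clock: 10.65
eef_pos: [626.9, 117.6, 88.2]
eef_rot: [3.141, 0.0, 1.881]
wrist_force: [0.1, -0.9, 0.7]
finger_gap: 0.3
finger_force: 0.6
```

Request:
{"api": "jog_arm", "payload": {
  "plan": [-0.0002,0.0005,0,0,0,0,-0.0003,0.001,0,0,0,0,-0.0003,0.001,0,0,0,0]
}}

```text
clock: 10.95
eef_pos: [626.6, 118.6, 88.2]
eef_rot: [3.141, 0.0, 1.881]
wrist_force: [0.4, -2.3, 0.4]
finger_gap: 0.6
finger_force: 0.9
```

Request:
{"api": "jog_arm", "payload": {
  "plan": [-0.0003,0.001,0,0,0,0,-0.0005,0.0015,0,0,0,0,-0.0005,0.0015,0,0,0,0]
}}

```text
clock: 11.25
eef_pos: [626.1, 120.3, 88.2]
eef_rot: [3.141, -0.0, 1.882]
wrist_force: [0.9, -1.6, 1.1]
finger_gap: 0.1
finger_force: 0.7
```

```bash
python3 tip.py
```

```text
11.25 [626.1 120.3  88.2] [ 0.9 -1.6  1.1]
tcp t,x -19.9 -0.8
246 [(241, np.float64(-10.1), np.float64(138.5)), (242, np.float64(-10.1), np.float64(139.7)), (243, np.float64(-9.7), np.float64(142.0))]
264 [(241, np.float64(-7.0), np.float64(145.7)), (242, np.float64(-7.4), np.float64(146.0)), (243, np.float64(-7.6), np.float64(146.9))]
knob front t 14.0 x range [-9.3 10.6] t min -7.3 n 1879 z 147.8
```

Request:
{"api": "jog_arm", "payload": {
  "plan": [-0.0003,0.001,0,0,0,0,-0.0003,0.001,0,0,0,0]
}}

```text
clock: 11.5
eef_pos: [625.9, 120.8, 88.2]
eef_rot: [3.141, 0.001, 1.881]
wrist_force: [1.5, -5.0, 0.4]
finger_gap: 0.3
finger_force: 2.2
```

Request:
{"api": "jog_arm", "payload": {
  "plan": [-0.0003,0.001,0,0,0,0,-0.0003,0.001,0,0,0,0]
}}

```text
clock: 11.7
eef_pos: [625.8, 121.0, 88.3]
eef_rot: [3.141, 0.002, 1.881]
wrist_force: [3.1, -9.5, 1.1]
finger_gap: 0.6
finger_force: 4.8
```

It's hard against the stop, so the knob is at the corner. I'll back off and go round to the knob's +x side.

Request:
{"api": "jog_arm", "payload": {
  "plan": [0.004,-0.012,0,0,0,0,0.0077,-0.0238,0,0,0,0,0.0077,-0.0238,0,0,0,0,0.02,-0.02,0,0,0,0,0.035,-0.015,0,0,0,0,0.0495,-0.0103,0,0,0,0,0.0495,-0.0103,0,0,0,0,0.045,0.004,0,0,0,0,0.04,0.019,0,0,0,0,0.0357,0.0325,0,0,0,0,0.0357,0.0325,0,0,0,0,0.0357,0.0325,0,0,0,0]
}}

```text
clock: 12.9
eef_pos: [660.9, 155.2, 88.4]
eef_rot: [3.141, 0.0, 1.883]
wrist_force: [0.0, -0.1, -0.1]
finger_gap: 0.6
finger_force: 0.0
```

```bash
python3 tip.py
```

```text
12.9 [660.9 155.2  88.4] [ 0.  -0.1 -0.1]
tcp t,x 2.6 43.1
246 [(214, np.float64(15.2), np.float64(99.5)), (215, np.float64(14.5), np.float64(99.4)), (216, np.float64(14.0), np.float64(100.1))]
264 [(214, np.float64(15.3), np.float64(99.8)), (215, np.float64(14.9), np.float64(100.6)), (216, np.float64(13.7), np.float64(99.4))]
knob front t 14.3 x range [-8.4 12.5] t min -5.7 n 1992 z 147.9
```

I'm clear on the +x side. Now I'll push along leg 2 (box -x), 56 mm first.

Request:
{"api": "jog_arm", "payload": {
  "plan": [-0.0038,-0.0012,0,0,0,0,-0.0076,-0.0025,0,0,0,0,-0.0114,-0.0037,0,0,0,0,-0.0152,-0.0049,0,0,0,0,-0.019,-0.0061,0,0,0,0,-0.0228,-0.0074,0,0,0,0,-0.0266,-0.0086,0,0,0,0,-0.0304,-0.0098,0,0,0,0,-0.0342,-0.011,0,0,0,0,-0.038,-0.0123,0,0,0,0,-0.0418,-0.0135,0,0,0,0,-0.0456,-0.0147,0,0,0,0,-0.0494,-0.016,0,0,0,0,-0.0532,-0.0172,0,0,0,0,-0.0532,-0.0172,0,0,0,0]
}}

```text
clock: 14.45
eef_pos: [607.4, 137.4, 88.2]
eef_rot: [-3.141, -0.0, 1.882]
wrist_force: [0.7, 0.1, -0.6]
finger_gap: 0.7
finger_force: 0.0
```

```bash
python3 tip.py
```

```text
14.45 [607.4 137.4  88.2] [ 0.7  0.1 -0.6]
tcp t,x 2.1 -13.3
246 [(218, np.float64(14.6), np.float64(107.2)), (219, np.float64(14.1), np.float64(107.8)), (220, np.float64(13.3), np.float64(107.4))]
264 [(218, np.float64(14.8), np.float64(107.7)), (219, np.float64(14.2), np.float64(108.1)), (220, np.float64(13.7), np.float64(108.5))]
knob front t 14.4 x range [-48.  -28.1] t min -6.0 n 1848 z 147.5
```

The knob turned the corner and is at about x=-38. I'll carry on to the end stop.

Request:
{"api": "jog_arm", "payload": {
  "plan": [-0.0029,-0.0009,0,0,0,0,-0.0057,-0.0018,0,0,0,0,-0.0086,-0.0028,0,0,0,0,-0.0105,-0.0034,0,0,0,0,-0.0105,-0.0034,0,0,0,0]
}}

```text
clock: 15.0
eef_pos: [597.1, 134.0, 88.1]
eef_rot: [-3.141, -0.0, 1.882]
wrist_force: [-0.2, 0.2, 0.2]
finger_gap: 0.5
finger_force: 0.0
```

Request:
{"api": "jog_arm", "payload": {
  "plan": [-0.001,-0.0003,0,0,0,0,-0.0014,-0.0005,0,0,0,0,-0.0014,-0.0005,0,0,0,0]
}}

```text
clock: 15.3
eef_pos: [596.1, 133.6, 88.2]
eef_rot: [3.142, -0.0, 1.882]
wrist_force: [1.8, 1.5, 0.1]
finger_gap: 0.2
finger_force: 0.8
```

Request:
{"api": "jog_arm", "payload": {
  "plan": [-0.001,-0.0003,0,0,0,0,-0.001,-0.0003,0,0,0,0]
}}

```text
clock: 15.5
eef_pos: [595.2, 133.3, 88.2]
eef_rot: [3.141, 0.0, 1.882]
wrist_force: [3.1, 2.2, -0.7]
finger_gap: 0.8
finger_force: 1.6
```

Request:
{"api": "jog_arm", "payload": {
  "plan": [-0.001,-0.0003,0,0,0,0,-0.001,-0.0003,0,0,0,0]
}}

```text
clock: 15.7
eef_pos: [595.0, 133.2, 88.3]
eef_rot: [3.139, 0.0, 1.882]
wrist_force: [8.9, 3.4, -4.2]
finger_gap: -0.2
finger_force: 5.0
```

Request:
{"api": "jog_arm", "payload": {
  "plan": [-0.001,-0.0003,0,0,0,0,-0.001,-0.0003,0,0,0,0]
}}

```text
clock: 15.9
eef_pos: [594.8, 133.2, 88.4]
eef_rot: [3.137, 0.0, 1.881]
wrist_force: [17.3, 5.3, -6.8]
finger_gap: 0.4
finger_force: 8.4
```

```bash
python3 tip.py
```

```text
15.9 [594.8 133.2  88.4] [17.3  5.3 -6.8]
tcp t,x 1.9 -26.6
246 [(219, np.float64(14.1), np.float64(108.4)), (220, np.float64(13.1), np.float64(107.4)), (221, np.float64(12.5), np.float64(107.8))]
264 [(218, np.float64(14.8), np.float64(108.6)), (219, np.float64(13.9), np.float64(108.0)), (220, np.float64(13.1), np.float64(107.6))]
knob front t 14.5 x range [-60.7 -41.5] t min -6.2 n 1794 z 148.1
```

At the hard stop. I'll back off along +x, rise, and check.

Request:
{"api": "jog_arm", "payload": {
  "plan": [0.003,0.001,0,0,0,0,0.012,0.004,0,0,0,0,0.024,0.008,0,0,0,0,0.024,0.008,0.005,0,0,0,0.024,0.008,0.035,0,0,0,0.024,0.008,0.07,0,0,0,0.024,0.008,0.11,0,0,0,0.024,0.008,0.15,0,0,0,0.04,-0.02,0.19,0,0,0,0.05,-0.06,0.2,0,0,0,0.05,-0.06,0.2,0,0,0,0.05,-0.06,0.2,0,0,0]
}}

```text
clock: 17.15
eef_pos: [642.6, 72.0, 288.0]
eef_rot: [-3.141, -0.0, 1.88]
wrist_force: [-0.3, 1.0, -0.6]
finger_gap: 0.3
finger_force: 0.0
```

```bash
python3 tip.py; python3 look.py z
```

```text
17.15 [642.6  72.  288. ] [-0.3  1.  -0.6]
tcp t,x -70.9 0.1
246 [(229, np.float64(-60.9), np.float64(320.4)), (230, np.float64(-60.8), np.float64(322.2)), (231, np.float64(-60.9), np.float64(323.4))]
264 [(230, np.float64(-60.8), np.float64(322.2)), (231, np.float64(-61.2), np.float64(323.0)), (232, np.float64(-61.0), np.float64(324.9))]
knob front t 11.9 x range [-60.4 -39.1] t min -6.5 n 362 z 148.1
17.2 [642.4  72.8 287.6] [-0.5  0.1  1.1]
wrist [209.8 118.2] [199 109  23  20 340] [572.2 126.8 140. ] along+y from corner 2.8 x -50.1
```

View pics/wrist_z.png

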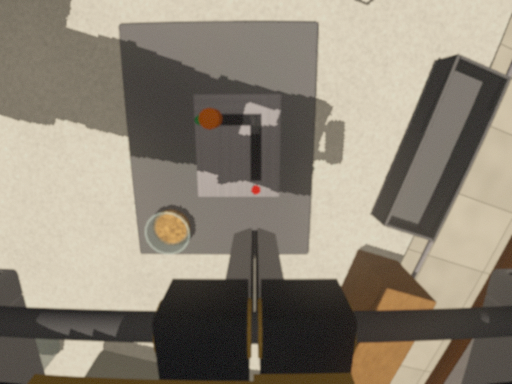

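The picture shows the knob at (210,118), at the end of leg 2 beside the green dot. The dish at (168,231) is undisturbed and the arm is clear.

```bash
python3 -c "
from cell import manip
print(manip.sign_off())"
```

```text
the job is handed in; nothing more can be done
None
```

The lid is locked and the job is handed in: the orange knob was pushed along both legs to the hard stop at the end of the slot by the green dot, the dish looked undisturbed in the last picture, and the arm finished clear after about 17 s.

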